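# Set and lock the sander fence, then feed a handle blank under the guard

### The arm

A 6-joint arm with a two-finger parallel gripper is mounted at the origin on the work surface. World frame = base frame: x ahead of the robot, y to its left, z up, the work surface at z = 0. Lengths are in m, angles in degrees, forces in N, time in s.
With the tool pointing down it reaches from about 0.25 to 0.725 m from the base axis. Payload 9.7 kg.
Tool frame: the origin (TCP) lies midway between the tips of the shut fingers; the grasp point (between the pads) lies bot.hold_point_z behind it (bot.hold_point_z is the distance from the TCP to the grasp point, in m); z points along the fingers, y is the line along which they close (so a half turn about z gives the same grasp; the last joint's range is limited). The gripper opens to 85 mm and grips with 20 to 120 N. Pads are 22 mm wide; open, the fingers measure 114 mm over their backs; the gripper's body (76 mm by 85 mm) begins 54 mm behind the grasp point. The pads swing forward as they close: fully open they stand 13 mm farther back than shut.
Start: joints at [67.265, 4.979, 10.078, 95.1, 0, 90], TCP at [0.213, 0.507, 0.231] pointing down, gripper open.
Joint ranges: [-179.16, 179.16], [-48.56, 103.87], [-65.8, 70.77], [-126.05, 130.52], [-82.76, 87.17], [-180, 180]. Speed limits (degrees/s): [127.2, 127.2, 147.25, 180, 180, 180].

### API

Orientations are given as [roll, pitch, yaw] about the fixed x, y, z axes, in that order (R = Rz(yaw) Ry(pitch) Rx(roll)).
In Python, from workcell import bot, camera, camera_model, ticket gives the robot as it stands.
- The arm moves only by the tool send_rows, never from a script. Its argument "targets" is text: rows parted by semicolons, each of 5 numbers parted by spaces: the shift along the tool's x, y, z in mm, then the turn about the tool's z in degrees, then the closure in counts, from 0 (fully open) to 255 (shut). A call has 1 to 20 rows; each row is the pose to reach, as a shift and turn from the pose commanded when the call began, along the tool's axes at that moment; what a row does not reach only later rows make up. A row lasts 1/8 s, in which the tool goes at most 62.5 mm and 10.7 degrees, less where a joint would pass 70% of its speed; a pose out of reach is approached as far as the arm can. A call with a gripper value outside its range is refused whole. The fingers move at their own pace and stop on an object; "newtons" is the grip in N (left out, the last holds). Time passes only in rows, so rows that repeat a pose let the fingers close. It gives the time, the measured TCP pose, the force, the opening and the grip force at its end, in the units of the state.
- bot.get_obs(): the state, without advancing time (a new reading comes with each control period).
- camera(name): name is "side" or "top" or "wrist"; returns the picture (480x640x3 uint8, blue, green, red); there is no depth.
- camera_model(name): a dict with "K" (3x3 intrinsics, pixels), "dist_coeffs" ([k1, k2, p1, p2, k3] as OpenCV has them; the pictures are not rectified), "pose" (4x4, takes a point from camera to world coordinates); the wrist camera has in their place "T_tool_cam" (4x4, takes a point from camera to tool coordinates, whose origin is the TCP and whose axes are the flange's). Camera axes: x right, y down, z forward; pixel columns grow to the right and rows downward; lengths in m; the calibration is good to about 2 mm. A picture is of the moment at which its call begins: read the wrist's pose just before it. camera_model takes no time and is no camera call.
- ticket.job_done(): hands the job in; it is judged then, once.
The state is a dict: "time": time; "q": joint angles; "qd": joint speeds; "joint_efforts": joint torques, N m; "ee_pos": TCP position; "tcp_rot": TCP orientation; "wrist_force": force on the tool from outside, world axes, zero at the start; "torque": the same for the moment, N m; "opening": finger opening in m; "grasp_force": force on a finger pad.
Only numpy, scipy, OpenCV 4.12 (cv2) and the standard library are available. Lean on these libraries where they do the work, as an engineer would, in place of code of your own. Each camera call takes 0.05 s, during which the arm holds its last target. There are 200 camera calls.

### The job

Get the dark wooden handle blank through the knife-maker's little sander: flip the cam lever over to free the fence, slide the fence up until the blank lies straight and snug between it and the fixed guide, and flip the lever back to lock it there. Then feed the blank under the green guard with the push stick behind it until it lies wholly out on the far side of the guard, still on the bed, and draw the stick back and leave it lying clear of the guard. Keep the gripper itself off the blank, and do not disturb the other things on the bench.

Things in the scene. Friction and masses are not known exactly. Their poses are not given: they have to be found in the camera images.
- sander: the sander, fixed and off: a flat grey steel bed crossed by a green guard, a finned motor beside the guard (x 75..180, y -20..80 mm, top 110 mm). Origin on the bench below the middle of the closed lane at the guard's entry side; y = feed direction, x from the movable fence towards the fixed guide, z up. In its frame (mm): bed x -155..55, y -325..190, top at z=30
- guard_mouth (a point): middle of the guard's low opening on the entry side, at bed level, 30 mm above the sander's origin. In the sander's frame (mm) the guard spans y 0..60, x -135..55; the opening is 24 mm high and free from x=-115 to the guide; the guard's top is 58 mm above the bed
- guide_face (a point): top edge of the lane face (x=20 mm in the sander's frame) of the fixed guide, 150 mm before the guard: an aluminium bar on the bed, 20 mm wide, 16 mm high, running along y from -320 to 190 mm
- fence (a joint): travel (m) of the movable fence along the sander's x towards the guide: 0 = wide open, 0.050 = lane 40 mm wide, the blank's width. Locked it holds fast; free it slides with about 2 N and stays where left. Starts at 0 to 0.02
- fence_face (a point): top edge of the fence's lane face, 150 mm before the guard. The fence is an aluminium bar parallel to the guide, 20 mm wide, its top 16.5 mm above the bed, y -295..105 mm, passing under the guard. On its near side it carries a dark steel carriage with the cam lever and the push plate
- fence_plate (a point): middle of the top edge of the near face of the carriage's upright push plate (70 mm long along the sander's y, 8 mm thick, top 35.5 mm above the bed); pushing this face along the sander's +x slides the free fence
- cam_lever (a joint): angle (rad) of the cam lever about an axis along the sander's x: 0 = locked, rod leaning to the guard (+y) 45 degrees above level; 1.57 = free, leaning to -y, 45 degrees above level. The cam grips below about 0.85 rad, where the ball needs about 9 N along its arc; a dead level push tends to bind, so follow the arc. Stays where left, stopped at both ends. Starts near 0
- lever_ball (a point): centre of the black ball, 20 mm across, on the end of the 9 mm thick cam lever rod; 80 mm from the pivot
- lever_pivot (a point): pivot of the cam lever on the carriage, 16 mm above the bed, 30 mm in x from the push plate's near face
- blank: the handle blank, a dark wooden slab 40 x 110 x 12 mm lying in the open lane before the guard, somewhat askew; origin at the centre of its underside, y along its length
- push_stick: the wooden push stick, lying foot down on the bench left or right of the sander: an upright block handle (50 mm along x, 24 mm thick in y, 65 mm high) with a flat blade (18 mm wide, 10 mm thick) running forward from its foot. Origin on its underside below the handle's middle; x along the blade, whose end is at x=155 mm; balance point about x=12 mm; 0.16 kg
- stick_tip (a point): middle of the front end of the push stick's blade, 5 mm above its underside
- flat_file: a flat file, 150 x 22 x 6 mm dark steel with a round light-wood handle 95 mm long; lies in the place, left or right of the sander, that the push stick does not have; origin on its underside where handle and steel meet. Bystander
- wax_tin: a round steel tin, 52 mm across and 20 mm high, standing on the guard. Bystander
- whetstone: a grey stone, 50 x 150 x 25 mm, lying on the bench beyond the sander. Bystander
- spray_can: a spray can, 56 mm across, 150 mm high. Bystander
- glue_bottle: a small white bottle, 34 mm across, 110 mm high. Bystander
- spare_scale: a pale wooden slab, 45 x 130 x 9 mm, on the bench beyond the sander (not the workpiece). Bystander
- sanding_disc: an orange disc 100 mm across with a short stub, lying on the bench. Bystander
Not all that is in view belongs to the job. There is more than one size of the push_stick; the one meant has the size given above.

How it is judged:
By the outcome, as a careful person would: the job done as asked, in the order asked, and still so for the second after the job is handed in, with the robot touching nothing.
It also fails if it takes over 72 s, if anything falls off the work surface, if the arm or the gripper's body presses on something with over 40 N, if the wrist force passes 120 N, or if a joint passes its speed limit or range.

## Working session

There is one attempt and no reset: what is moved stays moved. The work goes in short steps, Python scripts to look and compute and a tool call to move; the robot and the scene stay as the last step left them, time stands still between calls to the robot, and variables do not carry over. Pictures are saved under pics/ and viewed, at most 10 in all, crops included, and the job is handed in when it is done.

Besides the shell and the picture viewer there is one more tool, called as name(argument=value, ...) on one line, values as JSON. send_rows: Moves the arm, as the interface text tells. Its arguments: {"type":"object","properties":{"targets":{"type":"string"},"newtons":{"type":"number"}},"required":["targets"]}

```bash
mkdir -p pics; python3 - <<'E'
from workcell import bot,camera,camera_model
import cv2,numpy as np
for n in("top","side"):
    cv2.imwrite(f"pics/{n}0.png",camera(n)); m=camera_model(n); print(n,np.round(m["K"],1).tolist(),m["dist_coeffs"],np.round(m["pose"],3).tolist())
print(np.round(camera_model("wrist")["T_tool_cam"],3).tolist(),bot.hold_point_z)
print(bot.get_obs())
E
```

```text
top [[560.2, 0.0, 325.3], [0.0, 560.2, 246.2], [0.0, 0.0, 1.0]] [-0.06628384  0.          0.          0.          0.        ] [[-0.022, -0.987, 0.159, 0.337], [-1.0, 0.02, -0.014, -0.006], [0.011, -0.159, -0.987, 1.413], [0.0, 0.0, 0.0, 1.0]]
side [[620.0, 0.0, 314.7], [0.0, 620.0, 238.9], [0.0, 0.0, 1.0]] [-0.0824386  0.         0.         0.         0.       ] [[0.942, -0.205, 0.266, 0.058], [-0.336, -0.568, 0.751, -1.43], [-0.003, -0.797, -0.604, 1.26], [0.0, 0.0, 0.0, 1.0]]
[[0.0, -0.948, -0.318, 0.08], [1.0, -0.0, 0.001, -0.0], [-0.001, -0.318, 0.948, -0.143], [0.0, 0.0, 0.0, 1.0]] 0.0187
{'time': 0.1, 'q': array([6.72643939e+01, 5.00849762e+00, 1.00393682e+01, 9.50978535e+01,
       1.14498196e-03, 8.99996943e+01]), 'qd': array([ 0.08642813, -0.04973264,  0.11723854, -0.04043658,  0.03634744,
        0.08349566]), 'joint_efforts': array([ 1.86767727e-03, -5.21562481e+01,  4.65653622e+01,  1.60198845e-02,
        7.97743269e-05, -9.45058389e-06]), 'ee_pos': array([0.21248491, 0.5070909 , 0.23065203]), 'tcp_rot': array([-1.79933017e+02, -1.14533856e-03,  1.57264698e+02]), 'wrist_force': array([ 0.3291332 , -0.53139506, -0.08950414]), 'torque': array([-0.0091868 ,  0.04017952,  0.00398719]), 'grasp_force': 0.0, 'opening': 0.08541590575090957}
```

View pics/top0.png

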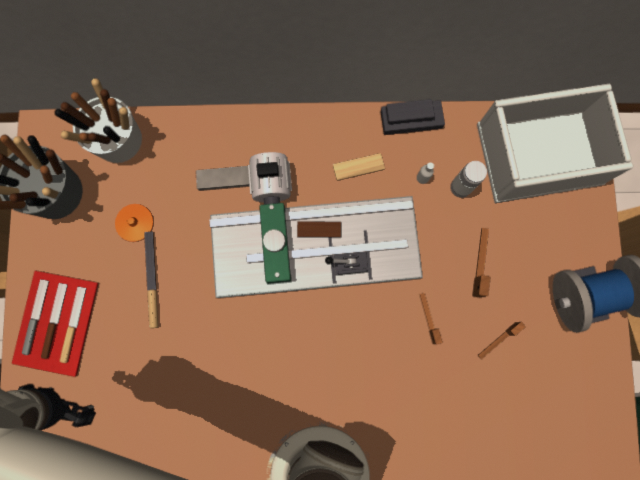

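View pics/side0.png

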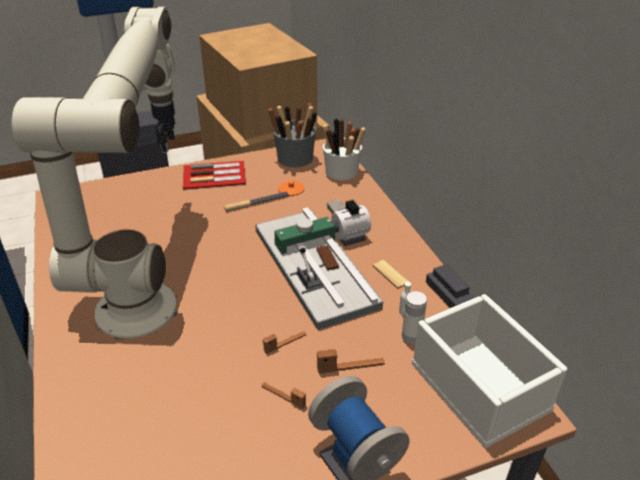

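The pictures show the sander in the middle of the bench (top view 212–420, 200–295) with its feed running to image left. The guard is at (275,243), the blank at (319,230), and the lever ball at about (330,260).

Push-stick candidates are (482,262), about 70 px long, which fits 180 mm. The sticks at (431,318) and (502,340) are only about 50 px and too small. The file at (152,280) is a different thing. I'll check the choice in close crops.

```bash
cat > h.py <<'E'
import cv2,numpy as np
from workcell import bot,camera,camera_model
from scipy.spatial.transform import Rotation as R
def ray(n,uv,T=None):
    m=camera_model(n); P=np.array(m["pose"]) if n!="wrist" else T@np.array(m["T_tool_cam"])
    u=cv2.undistortPoints(np.array(uv,float).reshape(-1,1,2),np.array(m["K"]),np.array(m["dist_coeffs"]))[:,0]
    d=np.c_[u,np.ones(len(u))]@P[:3,:3].T
    return P[:3,3],d
def plane(n,uv,z,T=None):
    o,d=ray(n,uv,T); return o+d*((z-o[2])/d[:,2])[:,None]
def tri(r1,r2):
    (o1,d1),(o2,d2)=r1,r2; d1=d1[0]/np.linalg.norm(d1);d2=d2[0]/np.linalg.norm(d2)
    s=np.linalg.lstsq(np.c_[d1,-d2],o2-o1,rcond=None)[0]; a=o1+s[0]*d1;b=o2+s[1]*d2
    return (a+b)/2,np.linalg.norm(a-b)
def toolT():
    o=bot.get_obs(); T=np.eye(4);T[:3,:3]=R.from_euler("xyz",o["tcp_rot"],degrees=True).as_matrix();T[:3,3]=o["ee_pos"];return T
def project(n,X,T=None):
    m=camera_model(n); P=np.linalg.inv(np.array(m["pose"]) if n!="wrist" else T@np.array(m["T_tool_cam"]))
    return cv2.projectPoints(np.array(X,float).reshape(-1,1,3),cv2.Rodrigues(P[:3,:3])[0],P[:3,3],np.array(m["K"]),np.array(m["dist_coeffs"]))[0][:,0]
E
python3 - <<'E'
import cv2,numpy as np
t=cv2.imread("pics/top0.png");s=cv2.imread("pics/side0.png")
a=cv2.resize(t[190:305,200:430],None,fx=3.4,fy=3.4,interpolation=cv2.INTER_CUBIC)
cv2.imwrite("pics/tc.png",a)
b=cv2.resize(s[200:330,250:390],None,fx=4,fy=4,interpolation=cv2.INTER_CUBIC)
c=cv2.resize(t[220:302,455:510],(240,358),interpolation=cv2.INTER_CUBIC)
o=np.zeros((520,800,3),np.uint8);o[:,:560]=b;o[:358,560:]=c;cv2.imwrite("pics/sc.png",o)
E
```

```text
(no output)
```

View pics/tc.png

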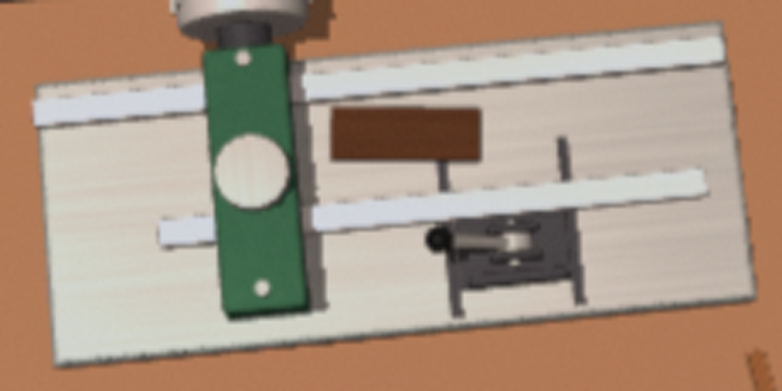

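View pics/sc.png

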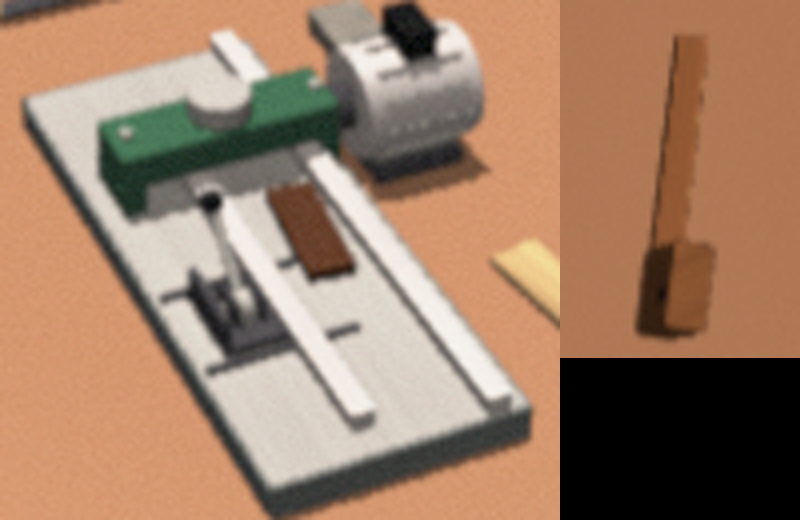

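```bash
python3 - <<'E'
from h import *
np.set_printoptions(precision=4,suppress=True)
c=lambda p:np.array(p)/3.4+[200-.35,190-.35]
bed=plane("top",c([(722,25),(755,298),(57,365),(37,88)]),.03);print("bed",bed[:,:2].tolist())
S=np.array([[55,-325],[-155,-325],[-155,190],[55,190]])/1e3
W=bed[:,:2];a=S-S.mean(0);b=W-W.mean(0)
th=np.arctan2((a[:,0]*b[:,1]-a[:,1]*b[:,0]).sum(),(a*b).sum());Q=np.array([[np.cos(th),-np.sin(th)],[np.sin(th),np.cos(th)]])
t=W.mean(0)-Q@S.mean(0);print("yaw",np.degrees(th),"org",t,"res",W-(S@Q.T+t))
toS=lambda p:(np.atleast_2d(p)[:,:2]-t)@Q
print("guide ends S (expect x20..40, y-320/190)",toS(plane("top",c([(722,65),(722,38),(36,100),(36,126)]),.046)).tolist())
print("fence S",toS(plane("top",c([(706,170),(706,196),(160,222),(160,248)]),.0465)).tolist())
print("guard S z88 (x-135..55,y0..60)",toS(plane("top",c([(205,50),(283,45),(307,305),(228,317)]),.088)).tolist())
print("blank S",toS(plane("top",c([(333,107),(481,109),(481,161),(331,160)]),.042)).tolist())
B,e=tri(ray("top",[c((438,238))]),ray("side",[(250+210/4-.4,200+200/4-.4)]));print("ball",B,e,toS(B))
k=lambda p:(np.array(p)-[560,0])/4.364+[455-.4,220-.4]
print("tip",plane("top",k([(675,36),(707,38)]),.01).tolist(),"hand",plane("top",k([(676,242),(716,247),(705,332),(668,330)]),.065).tolist(),"blade root",plane("top",k([(655,240),(690,240)]),.01).tolist())
E
```

```text
bed [[0.6813654663876525, -0.2495779878424489], [0.4757057370906682, -0.26430639089794267], [0.4372103918352138, 0.24536183174670562], [0.6430099740129405, 0.2620897428368629]]
yaw 4.312823232258592 org [0.6041 0.0695] res [[-0.002   0.0009]
 [ 0.0017  0.002 ]
 [ 0.002  -0.0019]
 [-0.0017 -0.001 ]]
guide ends S (expect x20..40, y-320/190) [[0.01915397308546071, -0.3171140666680508], [0.03946754284593888, -0.31962450815480586], [0.040600211581850496, 0.18762688797408533], [0.021201613094868767, 0.18885140934097558]]
fence S [[-0.05787235422100154, -0.29573746847081095], [-0.07697166251138629, -0.2934304520921462], [-0.058279808254523016, 0.10357678859123534], [-0.07723386624776345, 0.104999879941034]]
guard S z88 (x-135..55,y0..60) [[0.05582986667905983, 0.05759485833939818], [0.05418747369558427, 0.0018806512680194993], [-0.13291125664309805, 0.0009512772496255066], [-0.13605076987782394, 0.056535354985841106]]
blank S [[0.015477486241877024, -0.028752265131987545], [0.0037118448354192886, -0.1368470163538749], [-0.0348987414117085, -0.13291849995459282], [-0.023765248944642128, -0.0237927718322451]]
ball [ 0.5136 -0.0316  0.1059] 0.0017132858232167178 [[-0.0979 -0.0939]]
tip [[0.6019350363351739, -0.4277072773639564, 0.010000000000000009], [0.60038786425692, -0.4467611459588087, 0.010000000000000009]] hand [[0.4744514420970516, -0.40406162798151224, 0.06499999999999995], [0.4711388753280411, -0.4265495323972838, 0.06499999999999995], [0.4238513922152326, -0.4172145229317492, 0.06499999999999995], [0.4254639951274305, -0.39643887550158546, 0.06499999999999995]] blade root [[0.4815157559607407, -0.4079907064733325, 0.010000000000000009], [0.4810568627429761, -0.428616040015688, 0.010000000000000009]]
```

Everything checks against the given sizes: guide at x 20–40, guard at 0–60, stick tip to handle 155 mm. The fence travel is about 12 mm. The sander yaw is 4.3° with its origin at (0.604, 0.0695), and the ball is at (0.514, -0.032, 0.105). I chose the stick at (482,262); the crop shows the full-size blade and block. Next I go above the ball.

send_rows(targets="-485 -380 31 63 0;-485 -380 31 63 0;-485 -380 31 63 0;-485 -380 31 63 0;-485 -380 31 63 0;-485 -380 31 63 0;-485 -380 31 63 0;-485 -380 31 63 0;-485 -380 31 63 0;-485 -380 31 63 0;-485 -380 31 63 0;-485 -380 31 63 0;-485 -380 31 63 0")

```text
time: 1.72
ee_pos: [0.5127, -0.0296, 0.2005]
tcp_rot: [180.0, -0.0, 94.3]
wrist_force: [0.4, -0.2, -0.4]
opening: 0.0854
grasp_force: 0.0
```

```bash
cat >> h.py <<'E'
np.set_printoptions(precision=4,suppress=True)
th=np.radians(4.31);Q=np.array([[np.cos(th),-np.sin(th)],[np.sin(th),np.cos(th)]]);t0=np.array([.6041,.0695])
toS=lambda p:(np.atleast_2d(p)[:,:2]-t0)@Q
toW=lambda p:np.atleast_2d(p)@Q.T+t0
def delta(xyz,yaw):
    T=toolT(); y=bot.get_obs()["tcp_rot"][2]
    return T[:3,:3].T@(np.array(xyz)-T[:3,3])*1e3, -((yaw-y+180)%360-180)
E
python3 - <<'E'
from h import *
T=toolT();im=camera("wrist");cv2.imwrite("pics/w1.png",im)
o=bot.get_obs();print(o["time"],o["ee_pos"],o["tcp_rot"],o["q"],toS(o["ee_pos"]))
print("expected ball px",project("wrist",[[.5136,-.0316,.1026]],T))
m=cv2.inRange(im.max(2),0,35);n,l,s,c=cv2.connectedComponentsWithStats(m)
for i in range(1,n):
    if s[i,4]>300:print(s[i],c[i])
E
```

```text
1.775 [ 0.5127 -0.0296  0.2006] [179.9746  -0.0034  94.3623] [-3.3046 -0.5835  0.9341 91.4929  0.0068 82.3331] [[-0.0986 -0.0919]]
expected ball px [[317.7037 243.4251]]
[    0   315   640   165 39384] [318.1472 430.4302]
```

View pics/w1.png

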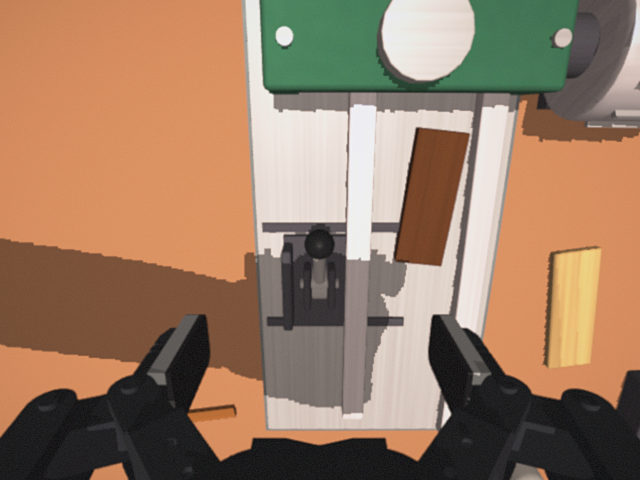

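The wrist view shows the ball at (319,243), where I expected it at (318,243). Next I descend and grip it.

send_rows(targets="-2 1 55 0 80;-2 1 95 0 120;-2 1 115 0 150;-2 1 115 0 255;-2 1 115 0 255;-2 1 115 0 255;-2 1 115 0 255;-2 1 115 0 255", newtons=30)

```text
time: 2.78
ee_pos: [0.5134, -0.0331, 0.0856]
tcp_rot: [-179.9, 0.1, 94.3]
wrist_force: [-3.9, -7.3, -8.4]
opening: 0.0176
grasp_force: 29.5
```

send_rows(targets="-6 0 -5.5 0 255;-13 0 -10.5 0 255;-20 0 -14.5 0 255;-28 0 -18 0 255;-36 0 -20.5 0 255;-44 0 -22.5 0 255;-52.5 0 -23.5 0 255;-61 0 -23.5 0 255")

```text
time: 3.78
ee_pos: [0.5192, -0.094, 0.1092]
tcp_rot: [179.9, 0.0, 94.3]
wrist_force: [0.8, 1.6, -1.8]
opening: 0.0177
grasp_force: 29.2
```

send_rows(targets="-8 0 1 0 255;-16.5 0 2.5 0 255;-24.5 0 5.5 0 255;-32 0 9 0 255;-39 0 13 0 255;-46 0 18 0 255;-51 0 22.5 0 255;-51 0 22.5 0 255;-51 3 22.5 0 255;-51 7 22.5 0 255;-51 11 22.5 0 255;-51 15 22.5 0 255;-51 15 22.5 0 255")

```text
time: 5.4
ee_pos: [0.5377, -0.143, 0.0862]
tcp_rot: [-180.0, -0.0, 94.3]
wrist_force: [0.1, -0.4, -0.4]
opening: 0.0
grasp_force: 0.0
```

```bash
python3 - <<'E'
from h import *
T=toolT();im=camera("wrist");cv2.imwrite("pics/w2.png",im)
o=bot.get_obs();print(o["time"],o["ee_pos"],o["wrist_force"]@np.r_[Q[:,0],0],toS(o["ee_pos"]))
E
```

```text
5.45 [ 0.5375 -0.1431  0.0862] 0.42412485172415254 [[-0.0823 -0.207 ]]
```

View pics/w2.png

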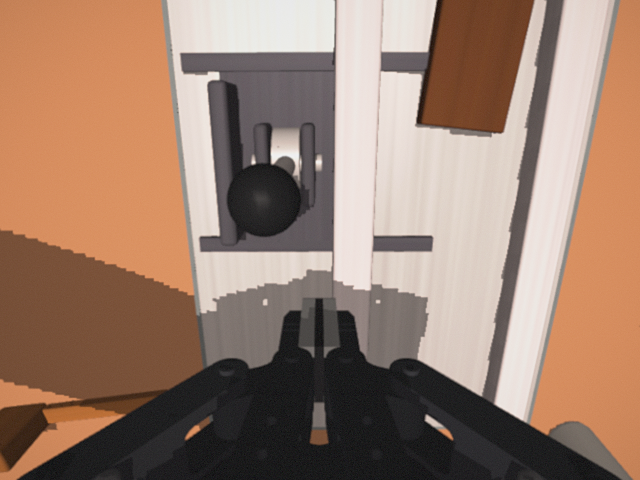

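The ball slipped out of the pads on the way down. It is at (265,200) and the fence has not moved. I'll locate it on its arc and push it over with the shut fingers.

```bash
python3 - <<'E'
from h import *
T=toolT();o,d=ray("wrist",[(265,200)],T)
print(camera_model("wrist")["K"][0])
s=toS(o)[0];ds=d[0,:2]@Q
for xs in(-.098,-.096):
    k=(xs-s[0])/ds[0];print(xs,"y",s[1]+k*ds[1],"z",o[2]+k*d[0,2],"depth",k)
# intersect with circle about pivot y=-.1505,z=.046
k=np.linspace(.05,.3,2501);y=s[1]+k*ds[1];z=o[2]+k*d[0,2];r=np.hypot(y+.1505,z-.046)
i=np.where(np.diff(np.sign(r-.08)))[0];print([(k[j],s[0]+k[j]*ds[0],y[j],z[j],np.degrees(np.arctan2(z[j]-.046,y[j]+.1505))) for j in i])
# fence: lane-face edge px on row 150 (top edge) 
print("fence edge S",toS(plane("wrist",[(382,150),(335,150)],.0465,T)))
E
```

```text
[385.8384   0.     318.6746]
-0.098 y -0.15278496256255397 z 0.10857185033529239 depth 0.12277414780270644
-0.096 y -0.14963564187363693 z 0.12262720623131666 depth 0.1084456052915405
[(np.float64(0.10500000000000001), np.float64(-0.09551905711430797), np.float64(-0.14887832018358826), np.float64(0.12600711794334782), np.float64(88.83881971675885)), (np.float64(0.261), np.float64(-0.11729377703134525), np.float64(-0.18316610814863798), np.float64(-0.027018601041755547), np.float64(-114.10216381875175))]
fence edge S [[-0.0516 -0.1431]
 [-0.0734 -0.1431]]
```

send_rows(targets="0 0 -50 0 255;0 0 -78 0 255;40 -14 -78 0 255;92 -14 -78 0 255;92 -14 -78 0 255;92 -14 -40 0 255;84 -14 -37 0 255;77 -14 -37 0 255;71 -14 -36.5 0 255;66 -14 -36 0 255;60 -14 -35 0 255;55 -14 -33.5 0 255;50 -14 -32 0 255;45 -14 -30 0 255;36 -14 -25 0 255;28 -14 -19.5 0 255;22 -14 -14.5 0 255;20 -14 -13 0 255;20 -14 -13 0 255")

```text
time: 7.82
ee_pos: [0.5221, -0.1224, 0.1]
tcp_rot: [179.9, -0.3, 94.3]
wrist_force: [-1.6, 13.6, 9.2]
opening: 0.0001
grasp_force: 7.1
```

```bash
python3 - <<'E'
from h import *
o=bot.get_obs();print(o["time"],o["ee_pos"],o["wrist_force"],toS(o["ee_pos"]))
t=camera("top");s=camera("side")
a=cv2.resize(t[210:300,290:400],(440,360),interpolation=cv2.INTER_CUBIC)
b=cv2.resize(s[200:320,270:360],(360,480),interpolation=cv2.INTER_CUBIC)
q=np.zeros((480,800,3),np.uint8);q[:360,:440]=a;q[:,440:]=b;cv2.imwrite("pics/m3.png",q)
E
```

```text
7.825 [ 0.5221 -0.1224  0.1   ] [-1.5785 13.6181  9.2239] [[-0.0962 -0.1852]]
```

View pics/m3.png

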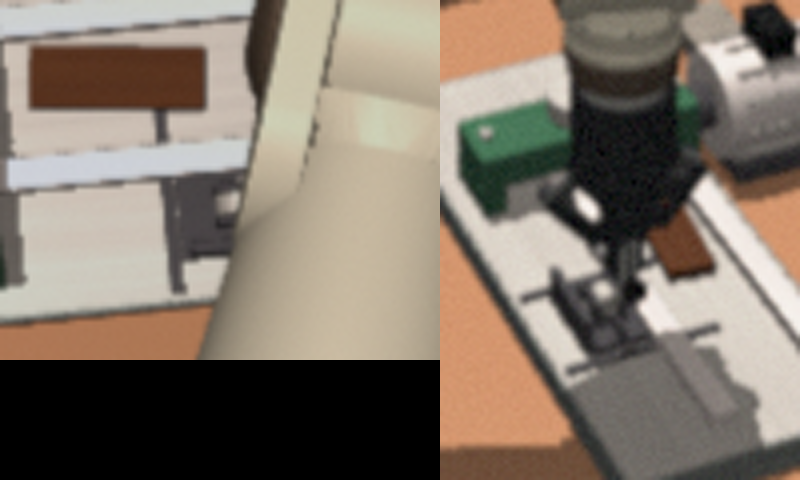

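send_rows(targets="5 0 -30 0 255;10 0 -60 0 255;45 -62 -60 0 255;45 -62 -60 0 255;45 -62 -20 0 255;45 -62 30 0 255;45 -62 50 0 255;45 -62 50 0 255")

```text
time: 8.93
ee_pos: [0.4559, -0.0841, 0.0477]
tcp_rot: [-179.8, -0.0, 94.3]
wrist_force: [0.2, -1.1, 0.2]
opening: -0.0004
grasp_force: 0.0
```

```bash
python3 - <<'E'
from h import *
w=toW([[-.096,-.207]])[0];print("expected free",project("side",[[*w,.1026]]),"seen 318.5 272.5")
T=toolT();im=camera("wrist");cv2.imwrite("pics/w4.png",im)
o=bot.get_obs();print(o["time"],o["ee_pos"],o["wrist_force"],toS(o["ee_pos"]))
E
```

```text
expected free [[318.3278 272.3522]] seen 318.5 272.5
8.975 [ 0.4568 -0.0842  0.0492] [-0.226  -0.1298  0.463 ] [[-0.1584 -0.1422]]
```

View pics/w4.png

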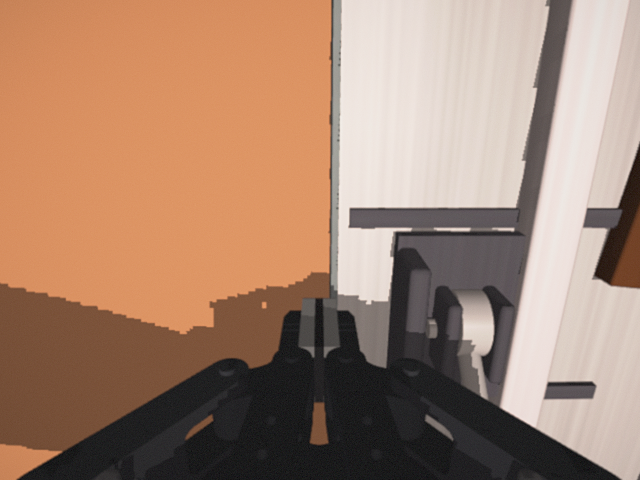

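The lever is fully free: the ball was seen within 0.3 px of where it should be. In the wrist view the fingers stand on the near side of the plate, whose edge is at x≈405 px. Now I push the fence.

send_rows(targets="0 4 0 0 255;0 8 0 0 255;0 12 0 0 255;0 15 0 0 255;0 18 0 0 255;0 21 0 0 255;0 24 0 0 255;0 27 0 0 255;0 30 0 0 255;0 33 0 0 255;0 36 0 0 255;0 39 0 0 255;0 42 0 0 255;0 42 0 0 255")

```text
time: 10.72
ee_pos: [0.4991, -0.0809, 0.0493]
tcp_rot: [180.0, 0.0, 94.3]
wrist_force: [-0.5, -0.2, -0.7]
opening: 0.0002
grasp_force: 0.0
```

```bash
cat > fence.py <<'E'
from h import *
import sys
T=toolT();im=camera("wrist");cv2.imwrite(sys.argv[1],im)
o=bot.get_obs();print(o["time"],o["ee_pos"],"Fx",o["wrist_force"][:2]@Q[:,0],toS(o["ee_pos"]))
t=camera("top");cv2.imwrite("pics/top_last.png",t)
# fence far part beyond guard: y 70..100, scan across x in the top view on z=.0465
for y in(.07,.08,.09):
    xs=np.arange(-.1,.0,.0005);p=project("top",np.c_[toW(np.c_[xs,xs*0+y]),xs*0+.0465])
    g=cv2.remap(cv2.cvtColor(t,cv2.COLOR_BGR2GRAY),p[:,0].astype(np.float32),p[:,1].astype(np.float32),cv2.INTER_LINEAR).ravel().astype(int)
    print(y,g[::6].tolist())
E
python3 fence.py pics/w5.png
```

```text
10.775 [ 0.499  -0.0809  0.0493] Fx 0.9627040282353065 [[-0.1161 -0.1421]]
0.07 [203, 205, 202, 201, 201, 201, 202, 199, 199, 199, 200, 199, 199, 197, 197, 195, 151, 182, 206, 208, 209, 209, 208, 205, 199, 197, 196, 198, 197, 195, 194, 194, 195, 196]
0.08 [205, 205, 203, 202, 202, 201, 201, 200, 199, 199, 201, 200, 198, 197, 198, 179, 121, 154, 203, 208, 209, 209, 207, 188, 188, 197, 196, 197, 197, 196, 195, 194, 195, 196]
0.09 [204, 205, 203, 202, 202, 202, 202, 200, 201, 200, 202, 200, 199, 196, 196, 193, 140, 166, 202, 209, 209, 209, 208, 199, 194, 197, 197, 198, 197, 196, 196, 196, 195, 196]
```

send_rows(targets="0 2 0 0 255;0 4 0 0 255;0 5 0 0 255;0 6 0 0 255;0 7 0 0 255;0 8 0 0 255;0 8 0 0 255")

```text
time: 11.7
ee_pos: [0.5068, -0.0803, 0.0493]
tcp_rot: [180.0, 0.0, 94.3]
wrist_force: [-1.0, 0.7, 0.2]
opening: 0.0001
grasp_force: 0.4
```

send_rows(targets="0 1 0 0 255;0 1 0 0 255")

```text
time: 11.95
ee_pos: [0.5078, -0.0802, 0.0493]
tcp_rot: [180.0, 0.0, 94.3]
wrist_force: [-1.7, -0.9, -0.4]
opening: -0.0003
grasp_force: 0.6
```

send_rows(targets="0 1 0 0 255;0 1 0 0 255")

```text
time: 12.2
ee_pos: [0.5088, -0.0801, 0.0493]
tcp_rot: [180.0, -0.0, 94.3]
wrist_force: [-1.0, -0.8, -0.0]
opening: 0.0001
grasp_force: 0.6
```

```bash
python3 fence.py pics/w6.png
```

```text
12.25 [ 0.5088 -0.0801  0.0493] Fx -1.1857591455608956 [[-0.1063 -0.142 ]]
0.07 [204, 205, 203, 201, 201, 202, 202, 199, 200, 199, 200, 199, 199, 197, 197, 200, 199, 199, 190, 148, 157, 201, 209, 209, 209, 209, 200, 195, 197, 195, 194, 194, 194, 196]
0.08 [204, 204, 204, 202, 202, 201, 202, 200, 200, 200, 201, 200, 199, 198, 197, 199, 199, 199, 195, 136, 138, 196, 209, 209, 209, 208, 196, 185, 194, 196, 196, 195, 195, 196]
0.09 [205, 204, 203, 203, 202, 201, 204, 200, 200, 200, 202, 200, 199, 197, 197, 200, 198, 198, 197, 161, 175, 206, 209, 210, 209, 209, 208, 201, 197, 196, 196, 196, 195, 196]
```

send_rows(targets="0 1 0 0 255;0 1 0 0 255")

```text
time: 12.55
ee_pos: [0.5098, -0.08, 0.0493]
tcp_rot: [180.0, 0.0, 94.3]
wrist_force: [-1.2, -0.4, 0.0]
opening: 0.0004
grasp_force: 0.7
```

send_rows(targets="0 0.7 0 0 255;0 0.7 0 0 255")

```text
time: 12.8
ee_pos: [0.5104, -0.08, 0.0493]
tcp_rot: [180.0, 0.0, 94.3]
wrist_force: [0.0, -0.8, 1.0]
opening: -0.0001
grasp_force: 0.7
```

```bash
python3 fence.py pics/w7.png
```

```text
12.85 [ 0.5104 -0.08    0.0493] Fx -1.7597448767244306 [[-0.1046 -0.142 ]]
0.07 [204, 204, 202, 201, 201, 201, 201, 199, 199, 199, 200, 199, 200, 198, 198, 199, 199, 198, 198, 170, 127, 172, 207, 209, 209, 209, 206, 183, 190, 194, 195, 194, 195, 196]
0.08 [205, 205, 203, 202, 203, 201, 201, 200, 200, 200, 201, 200, 198, 198, 198, 199, 199, 199, 200, 192, 152, 191, 207, 209, 209, 209, 209, 204, 199, 196, 195, 195, 196, 197]
0.09 [205, 205, 203, 202, 202, 202, 203, 199, 200, 200, 202, 200, 199, 197, 196, 199, 199, 198, 199, 182, 133, 182, 208, 209, 210, 209, 207, 190, 194, 195, 196, 196, 196, 197]
```

View pics/w7.png

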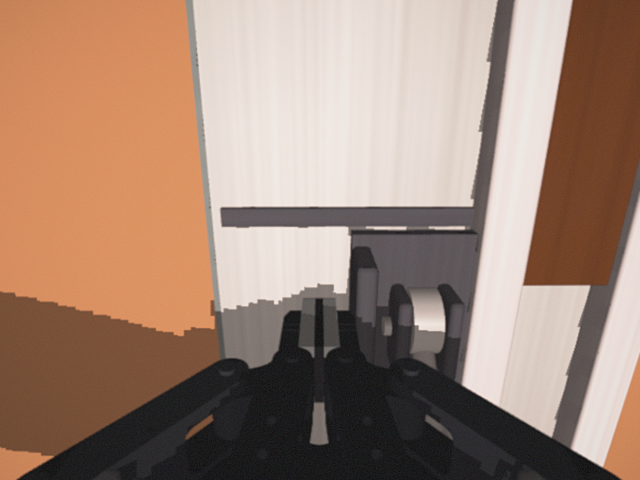

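The blank now lies straight against the fence (edges 525–610 px). I keep pushing gently until it reacts against the guide.

send_rows(targets="0 0.7 0 0 255;0 0.7 0 0 255")

```text
time: 13.15
ee_pos: [0.5107, -0.08, 0.0492]
tcp_rot: [-180.0, 0.0, 94.3]
wrist_force: [-5.3, -1.1, 3.0]
opening: -0.0001
grasp_force: 2.6
```

send_rows(targets="0 0.7 0 0 255;0 0.7 0 0 255")

```text
time: 13.4
ee_pos: [0.5108, -0.08, 0.0492]
tcp_rot: [-179.9, 0.0, 94.3]
wrist_force: [-9.1, -1.4, 4.1]
opening: 0.0001
grasp_force: 4.4
```

send_rows(targets="0 0.7 0 0 255;0 0.7 0 0 255")

```text
time: 13.65
ee_pos: [0.5108, -0.08, 0.0492]
tcp_rot: [-179.8, 0.0, 94.2]
wrist_force: [-11.7, -2.0, 7.0]
opening: -0.0001
grasp_force: 6.3
```

It is snug: the position stalled at 0.5108 while the force rose to 12 N. Next I back off and flip the lever back.

send_rows(targets="0 -8 0 0 255;0 -8 -55 0 255;0 -8 -110 0 255;-52 20 -110 0 255;-103 43 -110 0 255;-103 43 -110 0 255")

```text
time: 14.4
ee_pos: [0.5641, -0.1819, 0.158]
tcp_rot: [-180.0, -0.0, 94.1]
wrist_force: [-0.8, 0.4, -0.3]
opening: -0.0001
grasp_force: 0.0
```

```bash
python3 fence.py pics/w8.png; python3 - <<'E'
from h import *
o=bot.get_obs();print(toS(o["ee_pos"]),o["ee_pos"])
im=cv2.imread("pics/w8.png");T=toolT();w=toW([[-.0595,-.207]])[0];p=project("wrist",[[*w,.1026]],T)[0];print(p)
m=cv2.inRange(im.max(2),0,30);m[300:]=0;n,l,s,c=cv2.connectedComponentsWithStats(m)
for i in range(1,n):
    if s[i,4]>150:print(s[i],c[i])
E
```

```text
14.45 [ 0.5633 -0.1804  0.1584] Fx 1.193695955793328 [[-0.0594 -0.2461]]
0.07 [199, 199, 198, 196, 197, 197, 197, 195, 195, 194, 196, 195, 195, 192, 193, 194, 194, 193, 194, 174, 131, 166, 202, 204, 204, 204, 200, 169, 180, 189, 190, 189, 191, 192]
0.08 [200, 200, 199, 197, 198, 197, 197, 195, 195, 194, 196, 195, 194, 192, 192, 194, 194, 194, 195, 188, 147, 183, 202, 204, 205, 204, 204, 199, 193, 192, 190, 190, 191, 192]
0.09 [200, 200, 199, 197, 197, 197, 198, 195, 195, 195, 197, 195, 194, 192, 192, 194, 195, 193, 194, 180, 131, 178, 202, 204, 205, 204, 202, 192, 191, 191, 191, 190, 190, 191]
[[-0.0597 -0.2452]] [ 0.563  -0.1795  0.1588]
[316.3327 197.0534]
[298 172  35  35 154] [316.1364 187.7468]
```

View pics/w8.png

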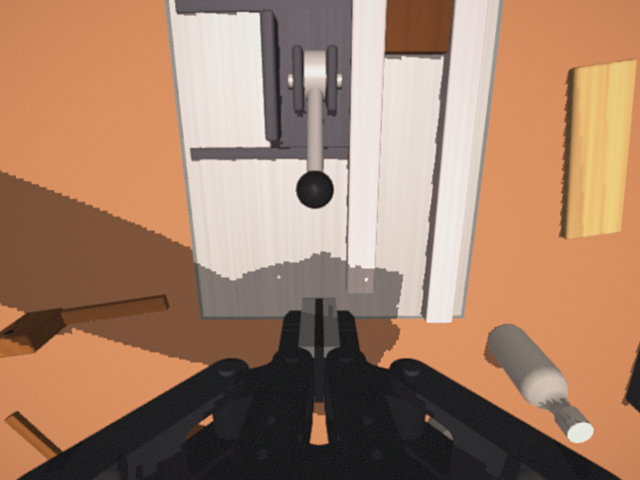

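The ball is at (315,189), predicted at (316,197), with the lever free. The blank is straight between fence and guide. Now I push the ball back over its arc.

send_rows(targets="0 0 40 0 255;0 0 68 0 255;12 0 69 0 255;18 0 68 0 255;27.5 0 60 0 255;39.5 0 53 0 255;53 0 46 0 255;66.5 0 42 0 255;72 0 40.5 0 255;77.5 0 39.5 0 255;82.5 0 39 0 255;87.5 0 39 0 255;92 0 40 0 255;97 0 41 0 255;106 0 43.5 0 255;114.5 0 48 0 255;123 0 53.5 0 255;128 0 58 0 255;131 0 60 0 255;131 0 60 0 255")

```text
time: 17.0
ee_pos: [0.553, -0.0483, 0.0989]
tcp_rot: [-180.0, -0.0, 94.3]
wrist_force: [0.7, 0.4, 0.1]
opening: 0.0001
grasp_force: 0.0
```

```bash
python3 - <<'E'
from h import *
o=bot.get_obs();print(o["time"],o["ee_pos"],o["wrist_force"],toS(o["ee_pos"]))
w=toW([[-.0595,-.094]])[0];p=project("side",[[*w,.1026]])[0];print(p)
s=camera("side");cv2.imwrite("pics/s9.png",s)
m=cv2.inRange(s.max(2),0,30);u,v=p.astype(int);print(m[v-8:v+9,u-10:u+11]//255)
E
```

```text
17.0 [ 0.553  -0.0483  0.0989] [0.7477 0.4131 0.0985] [[-0.0598 -0.1136]]
[314.0254 247.2164]
[[1 1 1 1 0 1 1 1 0 1 1 1 1 1 1 1 1 1 1 1 1]
 [0 0 1 1 1 1 1 1 1 1 1 1 1 1 0 1 1 1 1 0 0]
 [0 0 0 1 1 1 1 0 0 1 1 1 1 1 1 1 1 1 0 0 0]
 [0 0 0 0 1 1 1 1 1 1 1 1 1 1 1 0 0 0 0 0 0]
 [0 0 0 0 0 0 0 1 1 1 1 1 0 0 0 0 0 0 0 0 0]
 [0 0 0 0 0 0 0 0 0 1 1 1 0 0 0 0 0 0 0 0 0]
 [0 0 0 0 0 0 0 0 0 1 1 0 0 0 0 0 0 0 0 0 0]
 [0 0 0 0 0 0 0 0 0 1 1 0 0 0 0 0 0 0 0 0 0]
 [0 0 0 0 0 0 0 0 1 1 1 0 0 0 0 0 0 0 0 0 0]
 [0 0 0 0 0 0 0 0 1 1 1 0 0 0 0 0 0 0 0 0 0]
 [0 0 0 0 0 0 0 0 0 0 1 0 0 0 0 0 0 0 0 0 0]
 [0 0 0 0 0 0 0 0 0 0 1 0 0 0 0 0 0 0 0 0 0]
 [0 0 0 0 0 0 0 0 0 0 0 0 0 0 0 0 0 0 0 0 0]
 [0 0 0 0 0 0 0 0 0 0 0 0 0 0 0 0 0 0 0 0 0]
 [0 0 0 0 0 0 0 0 0 0 0 0 0 0 0 0 0 0 0 0 0]
 [0 0 0 0 0 0 0 0 0 0 0 0 0 0 0 0 0 0 0 0 0]
 [0 0 0 0 0 0 0 0 0 0 0 0 0 0 0 0 0 0 0 0 0]]
```

No contact force at the end, so I raise the arm and find the ball numerically.

send_rows(targets="0 0 -40 0 255;-40 0 -80 0 255;-40 0 -80 0 255;-40 0 -80 0 255")

```text
time: 17.55
ee_pos: [0.5561, -0.0886, 0.1787]
tcp_rot: [-180.0, -0.0, 94.2]
wrist_force: [-0.2, -0.6, 0.6]
opening: -0.0004
grasp_force: 0.0
```

```bash
cat > ball.py <<'E'
from h import *
T=toolT();im=camera("wrist");cv2.imwrite("pics/wb.png",im)
o=bot.get_obs();print(o["time"],toS(o["ee_pos"]),o["ee_pos"])
g=cv2.cvtColor(im,cv2.COLOR_BGR2GRAY)[:300]
c=cv2.HoughCircles(g,cv2.HOUGH_GRADIENT,1,30,param1=80,param2=14,minRadius=8,maxRadius=45)
for u,v,r in (c[0] if c is not None else []):
    f=g[max(0,int(v-r*.5)):int(v+r*.5)+1,max(0,int(u-r*.5)):int(u+r*.5)+1]
    if f.size and f.mean()<45 and 250<u<390:
        oo,d=ray("wrist",[(u,v)],T);k=385.8*.01/r
        p=oo+d[0]*k; k2=np.linspace(.05,.4,3501);P=oo+d[0]*k2[:,None];S=toS(P);rr=np.hypot(S[:,1]+.1505,P[:,2]-.046)
        print("circ",u,v,r,"by size",toS(p),p[2],"arc",[(S[j],P[j,2],np.degrees(np.arctan2(P[j,2]-.046,S[j,1]+.1505))) for j in np.where(np.diff(np.sign(rr-.08)))[0]])
for a in(45,60,75,90,105,120,135):
    w=toW([[-.0595,-.1505+.08*np.cos(np.radians(a))]])[0];print(a,project("wrist",[[*w,.046+.08*np.sin(np.radians(a))]],T)[0])
E
python3 ball.py
```

```text
17.6 [[-0.06   -0.1536]] [ 0.5558 -0.0882  0.1781]
circ 316.5 148.5 17.7 by size [[-0.0595 -0.0931]] 0.09845653233315119 arc [(array([-0.0595, -0.0928]), np.float64(0.10149231548622956), np.float64(43.88834460605151)), (array([-0.0602, -0.1037]), np.float64(-0.018870702344773338), np.float64(-54.189304303007496))]
45 [316.4893 150.7342]
60 [316.4463 184.4378]
75 [316.4721 223.0262]
90 [316.5645 260.9981]
105 [316.707  293.1297]
120 [316.8755 316.0566]
135 [317.0468 328.7432]
```

The lever is locked: the ball sits at 44° on its arc, at the stop. Now to the push stick.

send_rows(targets="-30 -12 -22 10 255;-60 -25 -22 20 200;-95 -37 -22 30 100;-130 -50 -22 40 0;-160 -62 -22 50 0;-190 -74 -22 60 0;-220 -86 -22 70 0;-250 -98 -22 80 0;-280 -111 -22 90 0;-316 -123 -22 100 0;-316 -123 -22 104 0;-316 -123 -22 104 0;-316 -123 -22 104 0")

```text
time: 19.23
ee_pos: [0.4573, -0.4121, 0.2007]
tcp_rot: [-180.0, 0.0, -9.6]
wrist_force: [-0.1, 0.7, 0.1]
opening: 0.0853
grasp_force: 0.0
```

```bash
cat > stick.py <<'E'
from h import *
T=toolT();im=camera("wrist");cv2.imwrite("pics/wst.png",im)
o=bot.get_obs();print(o["time"],o["ee_pos"],o["tcp_rot"])
hsv=cv2.cvtColor(im,cv2.COLOR_BGR2HSV)
H=np.array([.4487,-.411]);y=np.radians(-9.7);ux=np.array([np.cos(y),np.sin(y)]);uy=np.array([-ux[1],ux[0]])
f=lambda a,b,z:[*(H+a*ux+b*uy),z]
P=project("wrist",[f(.155,0,.01),f(.1,0,.01),f(0,0,.065),f(.025,.012,.065),f(.025,-.012,.065),f(-.025,-.012,.065),f(-.025,.012,.065)],T);print(P)
for p in P[:3]:print(hsv[int(p[1]),int(p[0])] if 0<=p[1]<480 else None)
b=project("wrist",[f(.05,.05,0)],T)[0];print("bench",b,hsv[int(b[1]),int(b[0])])
# scans across the blade at three stations and across the handle top
for a,z,w in((.14,.01,.03),(.1,.01,.03),(.05,.01,.03),(.015,.065,.03),(0.0,.065,.03)):
    s=np.arange(-w,w+1e-6,.002);p=project("wrist",[f(a,q,z) for q in s],T).astype(np.float32)
    print(a,cv2.remap(hsv,p[:,0],p[:,1],cv2.INTER_LINEAR)[:,0,2].tolist())
s=np.arange(.13,.18,.002);p=project("wrist",[f(q,0,.01) for q in s],T).astype(np.float32);print("tip",cv2.remap(hsv,p[:,0],p[:,1],1)[:,0,2].tolist())
s=np.arange(0,.05,.002);p=project("wrist",[f(q,0,.065) for q in s],T).astype(np.float32);print("front",cv2.remap(hsv,p[:,0],p[:,1],1)[:,0,2].tolist())
E
python3 stick.py
```

```text
19.275 [ 0.4573 -0.4121  0.2009] [-179.977     0.0263   -9.5998]
[[319.5571  24.9253]
 [319.3725 100.0494]
 [319.017  237.7608]
 [302.876  205.6498]
 [335.3172 205.7294]
 [334.3029 268.1718]
 [303.5826 268.0912]]
[ 13 179 210]
[ 12 179 214]
[ 13 179 205]
bench [262.4048 160.4154] [ 13 136 233]
0.14 [231, 230, 231, 231, 230, 231, 230, 231, 230, 232, 218, 196, 219, 214, 208, 214, 209, 207, 208, 194, 229, 229, 231, 231, 231, 232, 230, 229, 230, 230, 231]
0.1 [233, 233, 233, 233, 233, 232, 233, 233, 233, 234, 229, 197, 221, 216, 214, 214, 215, 211, 215, 205, 226, 233, 233, 233, 233, 233, 233, 233, 233, 233, 233]
0.05 [233, 233, 233, 234, 234, 234, 234, 234, 234, 234, 226, 148, 218, 217, 217, 218, 218, 217, 216, 211, 202, 234, 233, 234, 233, 233, 234, 234, 233, 234, 235]
0.015 [235, 234, 234, 234, 234, 235, 171, 138, 140, 141, 108, 108, 112, 113, 112, 113, 114, 106, 107, 106, 105, 93, 220, 234, 234, 234, 234, 234, 234, 234, 233]
0.0 [140, 139, 138, 138, 196, 235, 234, 235, 231, 211, 154, 182, 207, 206, 206, 207, 208, 208, 207, 209, 209, 185, 208, 234, 234, 234, 235, 234, 234, 234, 234]
tip [213, 213, 213, 213, 213, 214, 214, 213, 210, 211, 212, 210, 210, 203, 228, 229, 229, 229, 228, 228, 228, 227, 0, 0, 0]
front [207, 207, 207, 209, 203, 184, 111, 114, 145, 200, 170, 106, 109, 104, 75, 74, 73, 75, 75, 92, 121, 118, 118, 118, 117]
```

The stick is where I measured it: tip at 157 mm, lateral error about 1 mm, handle along the expected line. I grip it now.

send_rows(targets="1 -1 60 0 0;1 -1 115 0 0;1 -1 155 0 0;1 -1 173 0 0;1 -1 173 0 0;1 -1 173 0 255;1 -1 173 0 255;1 -1 173 0 255;1 -1 173 0 255;1 -1 173 0 255;1 -1 173 0 255", newtons=60)

```text
time: 20.65
ee_pos: [0.4585, -0.4123, 0.029]
tcp_rot: [180.0, -0.1, -9.7]
wrist_force: [0.3, -0.4, 5.0]
opening: 0.0236
grasp_force: 62.5
```

send_rows(targets="0 0 -30 0 255;0 0 -80 0 255;0 0 -130 0 255;0 0 -175 0 255;0 0 -175 0 255")

```text
time: 21.28
ee_pos: [0.4592, -0.4129, 0.2071]
tcp_rot: [179.8, -0.3, -9.7]
wrist_force: [-0.4, -0.6, -1.8]
opening: 0.0233
grasp_force: 61.8
```

```bash
python3 - <<'E'
from h import *
for n,p,z in(("bottle",(430.5,166),.11),("can",(474,173),.15)):
    w=plane("top",[p],z);print(n,w,toS(w))
print("scale",toS(plane("top",[(358,166)],.009)))
w=plane("side",[(406,287)],.11);print("bottle side",w,toS(w));w=plane("side",[(415,299)],.15);print("can side",w,toS(w))
o=bot.get_obs();print(o["ee_pos"],o["opening"],o["wrist_force"],o["torque"])
t=toW([[0,-.298]])[0];print(delta([*t,.20],94.3))
E
```

```text
bottle [[ 0.738  -0.2844  0.11  ]] [[ 0.1069 -0.363 ]]
can [[ 0.7072 -0.3782  0.15  ]] [[ 0.0691 -0.4541]]
scale [[ 0.1536 -0.1977]]
bottle side [[ 0.7293 -0.2951  0.11  ]] [[ 0.0975 -0.373 ]]
can side [[ 0.7072 -0.3856  0.15  ]] [[ 0.0686 -0.4615]]
[ 0.4592 -0.4129  0.2071] 0.023298796045803892 [-0.431  -0.5864 -1.8017] [0.0299 0.0226 0.001 ]
(array([ 133.5618, -210.9172,    7.0589]), np.float64(-104.03394480734892))
```

send_rows(targets="15 -20 0 -9 255;27 -40 0 -19 255;40 -60 0 -29 255;53 -80 0 -39 255;66 -100 0 -49 255;79 -120 0 -59 255;92 -140 0 -69 255;105 -165 0 -79 255;120 -190 0 -89 255;133.5 -211 0 -99 255;133.5 -211 0 -104 255;133.5 -211 0 -104 255;133.5 -211 0 -104 255")

```text
time: 22.9
ee_pos: [0.6251, -0.2268, 0.2024]
tcp_rot: [-179.9, -0.0, 94.1]
wrist_force: [-0.1, 0.1, -1.3]
opening: 0.0232
grasp_force: 61.8
```

```bash
cat > chk.py <<'E'
from h import *
T=toolT();im=camera("wrist");cv2.imwrite("pics/wc.png",im)
o=bot.get_obs();print(o["time"],o["ee_pos"],o["tcp_rot"],toS(o["ee_pos"]),o["opening"])
hsv=cv2.cvtColor(im,cv2.COLOR_BGR2HSV)
zt=T[2,3]-.029+.01
for a in(.05,.1,.14):   # across blade, in tool frame ahead of TCP
    s=np.arange(-.02,.0201,.002);P=[(T@[a,q,T[2,3]-zt,1])[:3] for q in s]
    p=project("wrist",P,T).astype(np.float32);v=cv2.remap(hsv,p[:,0],p[:,1],1)[:,0];print(a,v[:,1].tolist())
s=np.arange(.12,.17,.002);p=project("wrist",[(T@[q,0,T[2,3]-zt,1])[:3] for q in s],T).astype(np.float32)
print("tip sat",cv2.remap(hsv,p[:,0],p[:,1],1)[:,0,1].tolist(),p[[0,-1]])
# blank: dark-brown saturated mask
m=cv2.inRange(hsv,(0,120,30),(18,255,150));m[330:]=0
n,l,st,c=cv2.connectedComponentsWithStats(m)
for i in range(1,n):
    if st[i,4]>600:
        q=cv2.boxPoints(cv2.minAreaRect(np.argwhere(l==i)[:,::-1].astype(np.float32)));print(st[i],toS(plane("wrist",q,.042,T)).tolist())
E
python3 chk.py; python3 -c "
from h import *
t=toW([[0,-.298]])[0];print(delta([*t,.061],94.31))"
```

```text
22.95 [ 0.6252 -0.2269  0.2027] [-179.956    -0.0154   94.142 ] [[-0.0013 -0.2972]] 0.023421710898205855
0.05 [19, 9, 8, 6, 5, 2, 37, 180, 179, 176, 181, 176, 181, 179, 179, 82, 21, 26, 4, 6, 5]
0.1 [19, 11, 11, 9, 10, 10, 44, 175, 178, 176, 179, 181, 179, 179, 181, 46, 3, 19, 10, 12, 8]
0.14 [0, 0, 0, 0, 0, 0, 0, 0, 0, 0, 0, 0, 0, 0, 0, 0, 0, 0, 0, 0, 0]
tip sat [181, 0, 0, 0, 0, 0, 0, 0, 0, 0, 0, 0, 0, 0, 0, 0, 0, 0, 0, 0, 0, 0, 0, 0, 0, 0] [[ 314.8903    0.7291]
 [ 314.5032 -166.6954]]
[473   6   9 163 629] [[0.10753252064546753, -0.14620341003568002], [0.11130687027391696, -0.14608496397446913], [0.12830145318956698, -0.25844985741839277], [0.1240527235542354, -0.25856698852748733]]
[    0   134   393   196 34592] [[-0.30929650160930205, -0.33463533477277796], [-0.24610200224070003, -0.23036217426098324], [0.07685987773895767, -0.33799122954184085], [0.048576862138789555, -0.46735021465613663]]
(array([ -0.8634,   1.3718, 141.7089]), np.float64(-0.16796662071553214))
```

The blade is centred and held straight. I lower it into the lane behind the blank, offset slightly towards the guide so the gripper passes the ball with more room.

send_rows(targets="0 6 50 0 255;0 6 95 0 255;0 6 125 0 255;0 6 137 0 255;0 6 141.5 0 255;0 6 141.5 0 255;0 6 141.5 0 255")

```text
time: 23.82
ee_pos: [0.6321, -0.2265, 0.0632]
tcp_rot: [179.9, 0.0, 94.3]
wrist_force: [-0.3, 0.1, -1.6]
opening: 0.0232
grasp_force: 61.9
```

```bash
python3 chk.py; python3 - <<'E'
from h import *
t=cv2.imread("pics/top_last.png")
hsv=cv2.cvtColor(t,cv2.COLOR_BGR2HSV);m=cv2.inRange(hsv,(0,120,20),(20,255,130));n,l,s,c=cv2.connectedComponentsWithStats(m[200:270,285:350])
i=1+np.argmax(s[1:,4]);q=cv2.boxPoints(cv2.minAreaRect(np.argwhere(l==i)[:,::-1].astype(np.float32)))+[285,200];print("blank top",toS(plane("top",q,.042)))
print(bot.get_obs()["wrist_force"])
E
```

```text
23.875 [ 0.632  -0.2264  0.0631] [179.9059   0.0436  94.2602] [[ 0.0056 -0.2972]] 0.023737824867778232
0.05 [17, 15, 17, 17, 15, 14, 26, 181, 177, 175, 182, 174, 178, 181, 180, 77, 20, 20, 33, 22, 11]
0.1 [8, 8, 7, 2, 1, 1, 6, 175, 178, 180, 178, 179, 179, 180, 181, 39, 5, 4, 22, 23, 15]
0.14 [0, 0, 0, 0, 0, 0, 0, 0, 0, 0, 0, 0, 0, 0, 0, 0, 0, 0, 0, 0, 0]
tip sat [177, 0, 0, 0, 0, 0, 0, 0, 0, 0, 0, 0, 0, 0, 0, 0, 0, 0, 0, 0, 0, 0, 0, 0, 0, 0] [[ 314.8924    0.7166]
 [ 314.505  -166.7152]]
[ 561    0   23  208 1932] [[0.11366573353175945, -0.25576613998671527], [0.10168082855447372, -0.17551986827330865], [0.10732293452651955, -0.175618143406517], [0.12026843995005525, -0.2560258288683794]]
[ 283  260   72   70 3975] [[-0.009131244245755156, -0.2807494550564061], [0.023277094161812537, -0.28079949284921935], [0.02432027796066577, -0.3168941093121153], [-0.010245322540415073, -0.31682744407224606]]
[  0 271 249  59 789] [[-0.15057997572409954, -0.31738844395959914], [-0.14203940394667028, -0.286241538690825], [-0.02544381078943496, -0.28617802705543594], [-0.027297386668661425, -0.3168239052597351]]
blank top [[ 0.0201 -0.0251]
 [ 0.0199 -0.1317]
 [-0.0147 -0.1313]
 [-0.0144 -0.0251]]
[-0.3358 -0.27   -1.3105]
```

send_rows(targets="4 0 2 0 255;10 0 2 0 255;16 0 2 0 255;22 0 2 0 255;30 0 2 0 255;38 0 2 0 255;46 0 2 0 255;54 0 2 0 255;62 0 2 0 255;70 0 2 0 255;78 0 2 0 255;86 0 2 0 255;94 0 2 0 255;102 0 2 0 255;110 0 2 0 255;118 0 2 0 255;120 0 2 0 255")

```text
time: 26.0
ee_pos: [0.6225, -0.1059, 0.0598]
tcp_rot: [-180.0, -0.0, 94.3]
wrist_force: [-0.2, -0.8, -0.8]
opening: 0.0233
grasp_force: 61.8
```

```bash
cat > bl.py <<'E'
from h import *
o=bot.get_obs();print(o["time"],o["ee_pos"],toS(o["ee_pos"]),o["wrist_force"],o["opening"])
for n in("top","side"):
    t=camera(n);cv2.imwrite(f"pics/{n}_l.png",t)
    hsv=cv2.cvtColor(t,cv2.COLOR_BGR2HSV);m=cv2.inRange(hsv,(0,120,20),(20,255,130))
    c=project(n,[[*toW([[x,y]])[0],.042] for x in(-.06,.06) for y in(-.3,.2)]);a=c.min(0).astype(int);b=c.max(0).astype(int)
    k,l,s,_=cv2.connectedComponentsWithStats(m[a[1]:b[1],a[0]:b[0]])
    for i in range(1,k):
        if s[i,4]>80:
            q=cv2.boxPoints(cv2.minAreaRect(np.argwhere(l==i)[:,::-1].astype(np.float32)))+a;print(n,s[i,4],toS(plane(n,q,.042,)).tolist())
E
python3 bl.py
```

```text
26.0 [ 0.6225 -0.1059  0.0598] [[ 0.0052 -0.1763]] [-0.165  -0.8286 -0.8275] 0.023316559424563794
top 89 [[0.0708189094042627, 0.008141135245567683], [0.09385825582726061, -0.030950526464579], [0.07578068259939627, -0.040984119706889664], [0.052846935130773265, -0.001938599894541177]]
top 183 [[0.019635291348081972, 0.0011203813622006273], [0.02023719852033312, -0.03195158486528772], [-0.014563041360746208, -0.03262414305940352], [-0.015144721683369897, 0.00031508703603757085]]
side 83 [[-0.017153922925530418, 0.0023374362161651466], [0.01384359875053096, 0.023823365238196677], [0.019285298296526813, -0.022748747429886598], [-0.011294904090248274, -0.04331877531677745]]
side 194 [[0.029336419736745906, -0.10874401381263744], [0.05784697739919501, -0.121560927233606], [0.008720108167216143, -0.219323161559525], [-0.01851436246810819, -0.20707416380020685]]
```

The blank has fed smoothly; its rear is at -33 mm, at the tip as expected. I continue.

send_rows(targets="7 0 0 0 255;14 0 0 0 255;21 0 0 0 255;28 0 0 0 255;35 0 0 0 255;42 0 0 0 255;49 0 0 0 255;56 0 0 0 255;60 0 0 0 255;60 0 0 0 255")

```text
time: 27.35
ee_pos: [0.618, -0.0463, 0.0597]
tcp_rot: [-180.0, -0.0, 94.3]
wrist_force: [0.0, 0.1, -2.4]
opening: 0.0232
grasp_force: 61.8
```

send_rows(targets="6 0 0 0 255;12 0 0 0 255;18 0 0 0 255;24 0 0 0 255;30 0 0 0 255;36 0 0 0 255;38 0 0 0 255;38 0 0 0 255")

```text
time: 28.35
ee_pos: [0.6153, -0.0086, 0.0598]
tcp_rot: [180.0, -0.0, 94.3]
wrist_force: [0.7, -0.3, -1.3]
opening: 0.0234
grasp_force: 61.8
```

```bash
python3 bl.py
```

```text
28.35 [ 0.6153 -0.0086  0.0598] [[ 0.0053 -0.0787]] [ 0.6532 -0.2526 -1.2646] 0.023440154939312247
top 621 [[0.019692169930782457, 0.1739690909351868], [0.02036575122737308, 0.0665350209438131], [-0.01726487125235895, 0.0657833294117858], [-0.017916041721204857, 0.17274961588845214]]
side 178 [[0.03086946354858366, -0.0016475281414170923], [0.060526774928779524, -0.014974349260816871], [0.00938431067603119, -0.12141426203059645], [-0.018892360416023102, -0.10870886199647921]]
side 165 [[-0.22515518492299352, -0.21948818690558472], [-0.20324360079331286, -0.16344610456427633], [-0.15220923772808181, -0.1862872975135316], [-0.17543780726984606, -0.2417178707250394]]
```

The blank is at y 66–174 mm, beyond the guard exit at 60. I push 4 mm more for margin, then draw the stick back and set it down in the lane.

send_rows(targets="2 0 0 0 255;4 0 0 0 255;4 0 0 0 255;-2 0 0 0 255;-12 0 0 0 255;-24 0 0 0 255;-36 0 0 0 255;-48 0 0 0 255;-60 0 0 0 255;-72 0 0 0 255;-84 0 0 0 255;-96 0 0 0 255;-108 0 0 0 255;-120 0 0 0 255;-130 0 0 0 255;-136 0 0 0 255;-138 0 0 0 255;-138 0 0 0 255")

```text
time: 30.7
ee_pos: [0.6255, -0.1463, 0.0597]
tcp_rot: [-180.0, -0.0, 94.3]
wrist_force: [-0.6, 0.5, -1.3]
opening: 0.0233
grasp_force: 61.8
```

send_rows(targets="0 -3 1 0 255;0 -4 1 0 255;0 -4 1 0 255")

```text
time: 31.08
ee_pos: [0.6214, -0.1465, 0.059]
tcp_rot: [180.0, -0.0, 94.3]
wrist_force: [-1.3, 1.9, 1.6]
opening: 0.0232
grasp_force: 62.1
```

send_rows(targets="0 0 0 0 180;0 0 0 0 165;0 0 0 0 150;0 0 0 0 120;0 0 0 0 120;0 0 -20 0 120;0 0 -60 0 120;0 0 -120 0 120;0 0 -160 0 120;0 0 -160 0 120", newtons=20)

```text
time: 32.33
ee_pos: [0.6228, -0.147, 0.2244]
tcp_rot: [179.6, 0.1, 94.3]
wrist_force: [1.0, 0.9, 0.1]
opening: 0.0454
grasp_force: 0.0
```

```bash
python3 bl.py; python3 - <<'E'
from h import *
T=toolT();im=camera("wrist");hsv=cv2.cvtColor(im,cv2.COLOR_BGR2HSV)
m=cv2.inRange(hsv,(8,140,120),(18,255,255))
n,l,s,c=cv2.connectedComponentsWithStats(m)
for i in range(1,n):
    if s[i,4]>800:
        q=cv2.boxPoints(cv2.minAreaRect(np.argwhere(l==i)[:,::-1].astype(np.float32)));print(s[i],toS(plane("wrist",q,.04,T)).tolist())
w=lambda x,y,z:[*toW([[x,y]])[0],z]
print("exp ball",project("wrist",[w(-.0595,-.094,.1026)],T))
g=cv2.cvtColor(im,cv2.COLOR_BGR2GRAY);p=project("wrist",[w(-.0595,-.094,.1026)],T)[0].astype(int);print(p,g[max(0,p[1]-3):p[1]+4,p[0]-24:p[0]+25:4] if p[1]>0 else None)
E
```

```text
32.325 [ 0.6228 -0.147   0.2244] [[ 0.0023 -0.2173]] [0.9744 0.9403 0.1427] 0.045444030960521235
top 89 [[0.0708189094042627, 0.008141135245567683], [0.09385825582726061, -0.030950526464579], [0.07578068259939627, -0.040984119706889664], [0.052846935130773265, -0.001938599894541177]]
top 620 [[0.020176276636724125, 0.17748359090077018], [0.01985976055145623, 0.07045191290616373], [-0.018049642980489, 0.07001176078108312], [-0.01772037023687187, 0.1765735278719264]]
side 195 [[-0.03375127009362444, -0.2248803151208563], [0.019168123184887222, -0.15762370040065563], [0.050818115920392606, -0.19831560262739947], [-0.0026774544112593787, -0.2635321704635242]]
[    0     0   145   223 23323] [[-0.23440386035596925, -0.055230197817007075], [-0.12583477230194304, -0.057196702799857356], [-0.14936523167505567, -0.22742178908346083], [-0.27803228618658066, -0.22709851372492754]]
[  377     0   263   384 62568] [[0.06180438795183831, -0.3968170295295876], [0.0459342020546885, -0.057964569964655696], [0.2421676526425154, -0.05538606126544158], [0.333389520518936, -0.40020422896448266]]
[ 307   
[... 975 characters left out ...]
.45889804601137785], [-0.06641090632477013, -0.4944709135718549]]
[ 151  435   43   45 1145] [[-0.18711627829441027, -0.5294033139967124], [-0.1774798607942526, -0.46508958050335125], [-0.13202276383723366, -0.4646310403979328], [-0.13921767815686897, -0.5287554026150594]]
exp ball [[216.1301  39.1396]]
[216  39] [[225 228  36  31  35  47  45  35  30  27 170 233 233]
 [226 228  44  35  36  45  47  34  38  33 158 234 233]
 [224 228  60  29  33  43  42  30  30  31 158 233 233]
 [225 228  70  29  36  39  39  34  26  26 159 233 234]
 [226 227  89  35  37  37  37  31  25  26 160 233 232]
 [225 226 106  28  35  38  33  32  33  28 169 232 233]
 [225 226 143  27  34  36  35  27  28  26 186 233 233]]
```

Everything checks. The blank lies at y 70–177 mm, straight. The stick lies in the lane with its tip 72 mm before the guard. The lever is at the locked position and the arm is clear.

```bash
python3 -c "
from workcell import ticket
print(ticket.job_done())"
```

```text
the job is handed in; nothing more can be done
None
```

The job is handed in with no verdict returned: the fence is snug and locked, the blank lies wholly past the guard on the bed, and the push stick is drawn back with its tip about 72 mm before the guard; I did not re-check the other bench items at the end.

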